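# Vent the test line and set the throttle valve two turns open

### The job

At the hob leak-test bench, first vent the line: push the button-headed spring plunger straight down to its stop and let it come back up. Then take the upright crank handle of the handwheel valve, close the valve (clockwise seen from above) to its stop and back it off (counterclockwise) exactly two full turns. Finish still holding the crank handle gripped between the fingers, keeping it there, and leave the tools and parts lying about on the bench where they are.

Things in the scene. Friction and masses are not known exactly. Their poses are not given: they have to be found in the camera images.
- wheel_centre (a point): Centre of the valve's aluminium handwheel, on its vertical turning axis, at the middle of the rim's thickness (88 mm above the bench). The wheel is a ring 110 mm across outside with a 14 mm thick round rim, three thin spokes and a hub whose top is 98 mm above the bench; it sits on a brass valve body on a 100 x 100 mm plate screwed to the bench. It does not rise as it turns.
- handle_mid (a point): Point on the axis of the wheel's upright dark plastic crank handle, 137 mm above the bench: the height to grip. The handle is a straight round sleeve 20 mm in diameter that stands on the rim, 48 mm from the wheel's axis, from 97 to 157 mm above the bench; it spins freely about its own axis, so the gripper need not turn while cranking round.
- handle: The same revolving crank handle; its origin is the centre of its foot, 97 mm above the bench, 48 mm from the wheel's axis. Its yaw is meaningless (it spins freely).
- wheel (a joint): Turn of the handwheel in rad: 0 = closed, against its stop, which is rigid (come onto it slowly); grows counterclockwise seen from above (opening), 6.283 per turn, up to a second stop at four turns. It starts 0.3 to 1.1 turns open. Turning it takes about 2 to 4 N at the handle and it stays where it is left. The reading is the true count, not wrapped.
- plunger_top (a point): Centre of the top face of the bleed plunger's head: a dark plastic disc 32 mm across, 12 mm thick, on a 12 mm stem, standing on a round steel body (44 mm across) on an 80 x 80 mm plate screwed to the bench. The top is 92 mm above the bench when up, 77 mm when fully down.
- plunger (a joint): Travel of the bleed plunger in m: 0 = up, grows as it is pressed straight down, 0.015 = on its stop. The spring takes about 3 N to start and 8 N at the stop, and brings it back up by itself.
- wrench: Loose open-ended steel wrench lying on the bench, 170 mm long, under 15 mm high. Leave it alone.
- screw_tin: Loose low steel bowl, 68 mm across, 28 mm high. Leave it alone.
- burner: Loose hob burner disc, 124 mm across, 30 mm high with its bracket. Leave it alone.
- screwdriver: Loose screwdriver lying on the bench, 190 mm long, under 35 mm high. Leave it alone.
- gas_tap: Loose small brass gas tap, 36 mm across, 45 mm high, with a spout. Leave it alone.
- nut_cup: Loose grey cup, 60 mm across, 55 mm high. Leave it alone.
Not all that is in view belongs to the job. Leave any purple look-alike of the part that bears plunger_top alone.

How it is judged:
On the way, in this order (a step that is already met when the one before it is completed fails the run):
1. the plunger is pressed down to its stop (value of joint plunger above 0.0135 m), for 0.1 s.
2. the plunger is back up and the valve is closed against its stop (value of joint plunger below 0.003 m and value of joint wheel below 0.08 rad), for 0.1 s.
At the end, for the whole second after the job is handed in: The wheel stands two turns (12.57 rad) open from its stop to within 0.25 rad (about 14 degrees) and is still, the fingers grip the crank handle (more than 8 N of contact), and the plunger is up (within 3 mm) (value of joint wheel between 12.316 and 12.816 rad and velocity of joint wheel between -0.1 and 0.1 rad/s and contact force between the fingers and handle above 8 N and value of joint plunger below 0.003 m); the arm keeps its last pose, push and grip.
It fails at once if a loose tool or part on the bench was moved by more than 25 mm (distance of any of wrench, screw_tin, burner, screwdriver, gas_tap, nut_cup from where it was at the start of the episode above 0.025 m).
It also fails if it takes over 72 s, if anything falls off the work surface, if the arm or the gripper's body presses on something with over 40 N, if the wrist force passes 120 N, or if a joint passes its speed limit or range.

### The arm

A 6-joint arm with a two-finger parallel gripper is mounted at the origin on the work surface. World frame = base frame: x ahead of the robot, y to its left, z up, the work surface at z = 0. Lengths are in m, angles in rad, forces in N, time in s.
With the tool pointing down it reaches from about 0.35 to 0.975 m from the base axis. Payload 7.1 kg.
Tool frame: the origin (TCP) lies on the centre line of the jaws, within the pads' length; the fingertips stand r.tip_extent ahead of it and the grasp point (between the pads) lies 2 mm behind it (r.tip_extent is the distance from the TCP to the fingertips, in m); z points along the fingers, y is the line along which they close (so a half turn about z gives the same grasp; the last joint's range is limited). The gripper opens to 88 mm and grips with 3 to 60 N. Pads are 20 mm wide; open, the fingers measure 115 mm over their backs; the gripper's body (75 mm by 178 mm) begins 61 mm behind the grasp point.
Start: joints at [1.247, 0.423, 1.63, -0, 1.089, -0.019], TCP at [0.188, 0.596, 0.24] pointing down, gripper open.
Joint ranges: [-3, 3], [-0.9, 2.11], [0.09, 2.58], [-1.31, 4.45], [0.11, 2.69], [-2.54, 2.54]. Speed limits (rad/s): [2.39, 2.39, 3.01, 3.14, 3.14, 3.14].

### API

Orientations are given as a rotation vector (axis times angle).
In Python, from bench import get_state, cams, close_job, spotter, r gives the robot as it stands.
- The arm moves only by the tool move_arm, never from a script. Its argument "increments" is one flat list of numbers, 5 for each row, row after row: the shift along the tool's x, y, z as a fraction of full scale, then the turn about the tool's z as a fraction of full scale, then the opening, from 0 (shut) to 1 (fully open). A call has 1 to 20 rows; each row shifts and turns the commanded pose from where the row before left it, along the tool's axes as they then stand; what a row does not reach is not made up. Full scale, the value 1, is 0.02 m for a shift and 5 degrees for a turn. A row lasts 1/8 s, in which the tool goes at most 62.5 mm and 10.7 degrees, less where a joint would pass 70% of its speed; a pose out of reach is approached as far as the arm can. A call with a number of a shift or a turn outside -1 to 1 is refused whole. A call with a gripper value outside its range is refused whole. The fingers move at their own pace and stop on an object; the grip force is fixed at half the most. Time passes only in rows, so rows that do not move let the fingers close. It gives the time, the measured TCP pose, the force, the opening and the grip force at its end, in the units of the state.
- get_state(): the state, without advancing time (a new reading comes with each control period).
- cams.get_image(name): name is "scene" or "top" or "wrist"; returns a dict with "image" (400x640x3 uint8, red, green, blue), "depth" (400x640 float32, m along the optical axis (not along the pixel's ray), 0 where there is no reading), "K" (3x3 intrinsics, pixels), "R" (3x3) and "t" (3): a world point X has camera coordinates R X + t; the wrist camera has in their place "tool_from_camera" (4x4, takes a point from camera to tool coordinates, whose origin is the TCP and whose axes are the flange's). Camera axes: x right, y down, z forward; pixel columns grow to the right and rows downward; lengths in m; the calibration is good to about 2 mm. A picture is of the moment at which its call begins: read the wrist's pose just before it.
- close_job(): hands the job in; it is judged then, once.
Trained networks look in a picture, given as the dict that the camera call returned (one of the last four; its "shot" number tells which), for a name from the list of things; names that differ only in an ending like _2 or _b are one class to them, and where a whole thing is asked for, a point or a joint stands for the part that bears it (a point fixed in the world has none). Each returns a list of dicts, best first, with "confidence" (0 to 1); they miss things now and then, are a little off and sometimes report something else, mostly with a low value. They report only what shows in the picture. A call takes as long as a camera call. They do not tell look-alikes from the thing itself.
- spotter.find_in(picture, label): "centre" ([row, column] in pixels, amid what is visible of it).
The state is a dict: "time_s": time; "joint_pos": joint angles; "qvel": joint speeds; "tau": joint torques, N m; "ee_pos": TCP position; "tcp_rot": TCP orientation; "contact_force": force on the tool from outside, world axes, zero at the start; "moment": the same for the moment, N m; "gripper_width": finger opening in m; "grip_force": force on a finger pad.
Only numpy, scipy, OpenCV 4.12 (cv2) and the standard library are available. Lean on these libraries where they do the work, as an engineer would, in place of code of your own. Each camera call takes 0.05 s, during which the arm holds its last target. There are 200 camera calls.

## Working session

There is one attempt and no reset: what is moved stays moved. The work goes in short steps, Python scripts to look and compute and a tool call to move; the robot and the scene stay as the last step left them, time stands still between calls to the robot, and variables do not carry over. Pictures are saved under pics/ and viewed, at most 10 in all, crops included, and the job is handed in when it is done.

Besides the shell and the picture viewer there is one more tool, called after "Request:" as name(argument=value, ...), one argument or row to a line, values as JSON. move_arm: Moves the arm, as the interface text tells. Shift numbers are shares of 0.02 m and turn numbers shares of 5 degrees, none past 1 either way. Its arguments: {"type":"object","properties":{"increments":{"type":"array"}},"required":["increments"]}

```bash
mkdir -p pics; cat > h.py <<'E'
import numpy as np, cv2
from bench import get_state, cams, close_job, spotter, r
def w(p,rc,z=None):
    """pixel -> world (fixed camera) by depth, or by plane z"""
    v,u=rc; K,R,t=p["K"],np.array(p["R"]),np.array(p["t"])
    ray=R.T@np.linalg.inv(K)@[u,v,1]; c=-R.T@t
    if z is not None: return c+ray*(z-c[2])/ray[2]
    d=np.median([x for x in p["depth"][int(v)-1:int(v)+2,int(u)-1:int(u)+2].ravel() if x>0] or [np.nan])
    return c+ray*d
E
python3 - <<'E'
from h import *
s=get_state(); print(s["time_s"],s["ee_pos"],s["tcp_rot"],s["gripper_width"],r.tip_extent)
for n in("top","scene"):
    p=cams.get_image(n); cv2.imwrite(f"pics/{n}0.png",p["image"][:,:,::-1])
    print(n,-np.array(p["R"]).T@p["t"])
    for l in("wheel_centre","handle_mid","handle","plunger_top","plunger","wheel"):
        try:
            for f in spotter.find_in(p,l)[:3]: print(l,np.round(f["centre"]),round(f["confidence"],2),np.round(w(p,f["centre"]),3))
        except Exception as e: print(l,e)
E
```

```text
0.0 [0.18736904 0.59569908 0.23890712] [-4.76913798e-01 -3.10490446e+00  2.36765359e-03] 0.08798242343478657 0.017
top [ 0.34918726 -0.08957941  1.19020116]
wheel_centre [208. 207.] 0.85 [0.535 0.203 0.092]
handle_mid [208. 200.] 0.84 [0.534 0.219 0.095]
handle [211. 177.] 0.48 [0.512 0.255 0.154]
plunger_top [217. 369.] 0.67 [ 0.549 -0.187  0.091]
plunger_top [276. 371.] 0.47 [ 0.41  -0.2    0.093]
plunger [217. 370.] 0.65 [ 0.55  -0.189  0.091]
plunger [277. 369.] 0.63 [ 0.408 -0.194  0.091]
scene [1.28944462 0.09577754 0.84127045]
wheel_centre [231. 436.] 0.87 [0.594 0.212 0.093]
wheel_centre [220. 344.] 0.58 [ 0.516 -0.005  0.007]
handle_mid [214. 442.] 0.8 [0.547 0.225 0.101]
handle [199. 458.] 0.71 [0.525 0.255 0.135]
plunger_top [161. 282.] 0.52 [ 0.414 -0.191  0.092]
plunger_top [199. 270.] 0.41 [ 0.558 -0.183  0.091]
plunger [196. 270.] 0.51 [ 0.55  -0.186  0.092]
plunger [160. 285.] 0.41 [ 0.409 -0.184  0.091]
wheel [217. 443.] 0.89 [0.551 0.227 0.098]
```

View pics/top0.png

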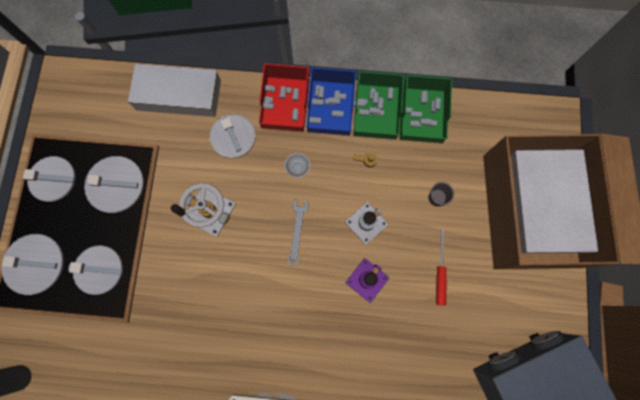

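View pics/scene0.png

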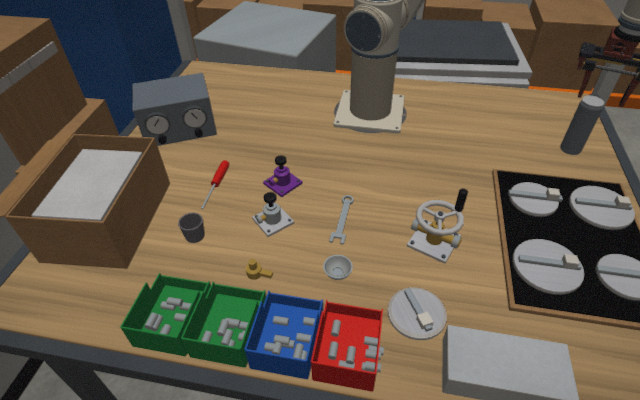

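```bash
python3 - <<'E'
from h import *
a=cv2.imread("pics/top0.png")[185:305,335:410]; b=cv2.imread("pics/scene0.png")[130:230,240:320]
cv2.imwrite("pics/crop1.png",np.hstack([cv2.resize(a,(375,600),interpolation=2),cv2.resize(b,(400,600),interpolation=2)]))
E
```

```text
(no output)
```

View pics/crop1.png

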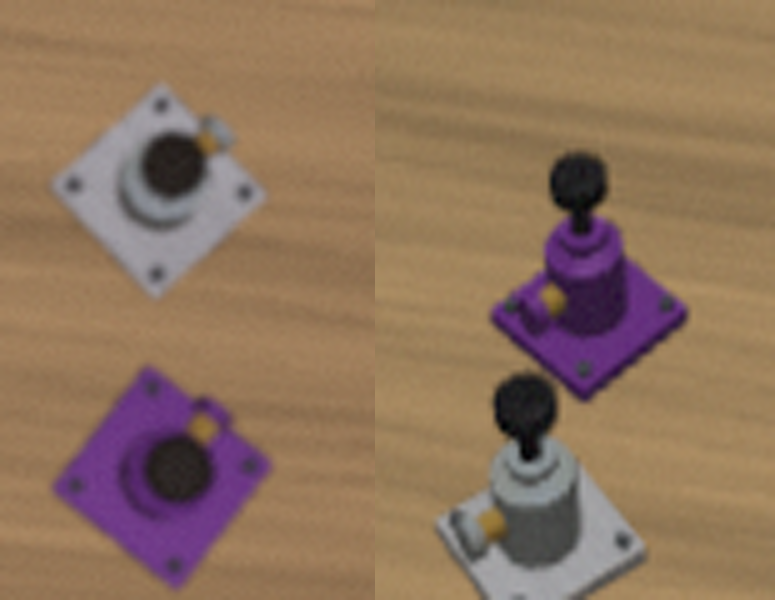

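The top view shows two plungers: grey steel at (217,369) and purple at (277,370). The steel one is the target and the purple one is the look-alike, which the crop confirms. The handwheel is at about (205,203) and its dark handle leans outward at (211,178). Next I'll refine the positions from the depth in both views.

```bash
cat >> h.py <<'E'
def cloud(p):
    K=p["K"];R,t=np.array(p["R"]),np.array(p["t"]);d=p["depth"];v,u=np.nonzero(d>0)
    X=(np.linalg.inv(K)@np.array([u,v,np.ones_like(u)]))*d[v,u]
    return ((R.T@(X-t[:,None])).T, p["image"][v,u].astype(float))
def near(P,c,rad,z0,z1): return (np.hypot(*(P[:,:2]-c).T)<rad)&(P[:,2]>z0)&(P[:,2]<z1)
E
python3 - <<'E'
from h import *
p={n:cams.get_image(n) for n in("top","scene")}
for n in p:
    P,C=cloud(p[n])
    def rep(lbl,m):
        Q=P[m]
        if len(Q)>3:
            c,rad=cv2.minEnclosingCircle(Q[:,:2].astype(np.float32)); print(n,lbl,len(Q),"mean",Q.mean(0).round(4),"circ",np.round(c,4),round(rad,4),"zmax",Q[:,2].max().round(3))
    rep("plung",near(P,[.55,-.187],.04,.084,.11))
    dark=C.mean(1)<70
    rep("handle",near(P,[.52,.25],.06,.11,.18))
    rep("handletop",near(P,[.52,.25],.06,.150,.18))
    m=near(P,[.54,.21],.09,.078,.105)&~dark
    rep("rim",m)
    Q=P[m][:,:2]; c=np.array([.54,.21])
    from scipy.optimize import least_squares
    s=least_squares(lambda q:np.where(np.abs(d:=np.hypot(*(Q-q).T)-.048)<.012,d,.012),c,loss="soft_l1",f_scale=.003); print("fit",s.x.round(4))
    # any tall things
    for c0 in ([.55,-.187],[.52,.25]): pass
# top-view contour by plane for plunger
for n,rc in(("top",(217.5,369.5)),("scene",(199,270))): print(n,w(p[n],rc,.092).round(4))
E
```

```text
top plung 137 mean [ 0.5482 -0.1877  0.0905] circ [ 0.549  -0.1876] 0.0163 zmax 0.097
top handle 114 mean [0.5174 0.2571 0.1446] circ [0.5191 0.2593] 0.0105 zmax 0.161
top handletop 64 mean [0.5187 0.2596 0.1557] circ [0.5191 0.2597] 0.0101 zmax 0.161
top rim 892 mean [0.5433 0.216  0.093 ] circ [0.5436 0.2197] 0.0553 zmax 0.105
fit [0.5426 0.2176]
scene plung 118 mean [ 0.5518 -0.185   0.091 ] circ [ 0.5484 -0.1877] 0.0176 zmax 0.096
scene handle 174 mean [0.5248 0.2605 0.1395] circ [0.5202 0.2609] 0.011 zmax 0.162
scene handletop 61 mean [0.5226 0.261  0.1564] circ [0.5202 0.2609] 0.011 zmax 0.162
scene rim 872 mean [0.5492 0.2193 0.0937] circ [0.5452 0.2214] 0.0552 zmax 0.105
fit [0.5478 0.2199]
top [ 0.548  -0.1869  0.092 ]
scene [ 0.56   -0.1823  0.092 ]
```

Request:
move_arm(
  increments=[0,0,0,-0.87,0,0,0,0,-0.87,0,0,0,0,-0.87,0,0,0,0,-0.87,0,-0.4,-0.9,0,0,0,-0.4,-0.9,0,0,0,-0.4,-0.9,0,0,0,-0.4,-0.9,0,0,0,-0.4,-0.9,0,0,0,-0.4,-0.9,0,0,0,-0.4,-0.9,0,0,0,-0.4,-0.9,0,0,0,-0.4,-0.9,0,0,0,-0.4,-0.9,0,0,0],
)

```text
time_s: 2.55
ee_pos: [0.2679, 0.4149, 0.2397]
tcp_rot: [0.002, 3.142, 0.0]
contact_force: [0.9, -0.1, 0.4]
gripper_width: 0.0006
grip_force: 0.0
```

Request:
move_arm(
  increments=[-0.44,-0.95,0,0,0,-0.44,-0.95,0,0,0,-0.44,-0.95,0,0,0,-0.44,-0.95,0,0,0,-0.44,-0.95,0,0,0,-0.44,-0.95,0,0,0,-0.44,-0.95,0,0,0,-0.44,-0.95,0,0,0,-0.44,-0.95,0,0,0,-0.44,-0.95,0,0,0,-0.44,-0.95,0,0,0,-0.44,-0.95,0,0,0,-0.44,-0.95,0,0,0,-0.44,-0.95,0,0,0,-0.44,-0.95,0,0,0,-0.44,-0.95,0,0,0,-0.44,-0.95,0,0,0,-0.44,-0.95,0,0,0,-0.44,-0.95,0,0,0,-0.44,-0.95,0,0,0],
)

```text
time_s: 5.05
ee_pos: [0.4429, 0.0346, 0.2397]
tcp_rot: [0.002, 3.141, -0.0]
contact_force: [0.3, 0.5, -0.2]
gripper_width: 0.0007
grip_force: 0.0
```

Request:
move_arm(
  increments=[-0.44,-0.925,0,0,0,-0.44,-0.925,0,0,0,-0.44,-0.925,0,0,0,-0.44,-0.925,0,0,0,-0.44,-0.925,0,0,0,-0.44,-0.925,0,0,0,-0.44,-0.925,0,0,0,-0.44,-0.925,0,0,0,-0.44,-0.925,0,0,0,-0.44,-0.925,0,0,0,-0.44,-0.925,0.5,0,0,-0.44,-0.925,0.9,0,0,0,0,0.9,0,0,0,0,0.9,0,0,0,0,0.9,0,0,0,0,0.9,0,0,0,0,0.5,0,0,0,0,0,0,0],
)

```text
time_s: 7.3
ee_pos: [0.5479, -0.1859, 0.1289]
tcp_rot: [-0.001, -3.14, -0.001]
contact_force: [0.5, -0.8, 0.7]
gripper_width: 0.0007
grip_force: 0.0
```

Request:
move_arm(
  increments=[-0.05,-0.09,0.5,0,0,0,0,0.5,0,0,0,0,0.3,0,0,0,0,0.2,0,0,0,0,0.2,0,0,0,0,0,0,0],
)

```text
time_s: 8.05
ee_pos: [0.5497, -0.1882, 0.096]
tcp_rot: [0.002, 3.141, -0.001]
contact_force: [-0.9, -0.8, 7.1]
gripper_width: 0.0006
grip_force: 3.5
```

Request:
move_arm(
  increments=[0,0,0.1,0,0,0,0,0.1,0,0,0,0,0.1,0,0,0,0,0,0,0,0,0,0,0,0],
)

```text
time_s: 8.68
ee_pos: [0.5501, -0.1884, 0.0939]
tcp_rot: [0.002, 3.14, -0.001]
contact_force: [-10.4, 3.6, 41.4]
gripper_width: 0.0007
grip_force: 20.3
```

Request:
move_arm(
  increments=[0,0,-0.3,0,0,0,0,-0.8,0,0,0,0,-1,0,0,0,0,-1,0,0,0,0,-1,0,0,0,0,-1,0,0,0,0,-1,0,0,0,0,-1,0,0.3,0,0.95,0,0,1,0,0.95,0,0,1,0,0.95,0,0,1,0,0.95,0,0,1,0,0.95,0,0,1,0,0.95,0,0,1,0,0.95,0,0,1,0,0.95,0,0,1,0,0.95,0,0,1,0,0.95,0,0,1,0,0.95,0,0,1,0,0.95,0,0,1],
)

```text
time_s: 11.18
ee_pos: [0.5495, 0.0412, 0.2317]
tcp_rot: [0.002, 3.142, -0.0]
contact_force: [-0.2, -0.1, -0.5]
gripper_width: 0.0876
grip_force: 0.0
```

```bash
python3 - <<'E'
from h import *
p=cams.get_image("top"); P,C=cloud(p)
m=near(P,[.549,-.1877],.03,.06,.12);Q=P[m];print("plunger zmed",np.percentile(Q[:,2],[50,90]),get_state()["ee_pos"])
E
```

```text
plunger zmed [0.09086466 0.09363235] [0.54950618 0.04289748 0.23168375]
```

Request:
move_arm(
  increments=[0.12,0.9,0,0,1,0.12,0.9,0,0,1,0.12,0.9,0,0,1,0.12,0.9,0,0,1,0.12,0.9,0,0,1,0.12,0.9,0,0,1,0.12,0.9,0,0,1,0.12,0.9,0,0,1,0.12,0.9,0,0,1,0.12,0.9,0,0,1,0.12,0.9,0,0,1,0.14,0.9,0,0,1,0,0,0,0,1,0,0,0,0,1],
)

```text
time_s: 12.98
ee_pos: [0.5205, 0.2559, 0.2316]
tcp_rot: [-0.001, -3.141, 0.001]
contact_force: [0.2, -0.2, -0.2]
gripper_width: 0.0879
grip_force: 0.0
```

```bash
python3 - <<'E'
from h import *
s=get_state();p=cams.get_image("wrist"); cv2.imwrite("pics/w1.png",p["image"][:,:,::-1])
from scipy.spatial.transform import Rotation as Ro
T=np.array(p["tool_from_camera"]);d=p["depth"];v,u=np.nonzero(d>0)
X=(np.linalg.inv(p["K"])@np.array([u,v,np.ones_like(u)]))*d[v,u]
P=(Ro.from_rotvec(s["tcp_rot"]).as_matrix()@(T[:3,:3]@X+T[:3,3:])).T+s["ee_pos"]
print(s["ee_pos"],s["time_s"])
Q=P[near(P,[.52,.26],.03,.148,.17)]; c,ra=cv2.minEnclosingCircle(Q[:,:2].astype(np.float32)); print(len(Q),Q.mean(0),c,ra)
E
```

```text
[0.52046229 0.25589716 0.23158747] 12.975
731 [0.51746027 0.25955422 0.15603978] (0.5188617706298828, 0.2597080171108246) 0.010193404741585255
```

View pics/w1.png

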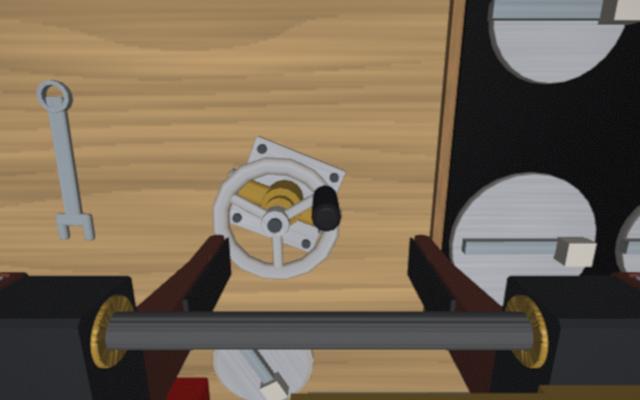

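The wrist view shows the handle top at (325,207), between the open fingers. The hub is at (275,225). I'll descend and grip.

Request:
move_arm(
  increments=[0.07,0.2,0.9,0,1,0,0,1,0,1,0,0,1,0,1,0,0,1,0,1,0,0,0.93,0,1,0,0,0,0,1,0,0,0,0,0,0,0,0,0,0,0,0,0,0,0,0,0,0,0,0,0,0,0,0,0,0,0,0,0,0],
)

```text
time_s: 14.52
ee_pos: [0.5192, 0.26, 0.1351]
tcp_rot: [0.002, 3.141, -0.0]
contact_force: [0.0, 0.8, 0.2]
gripper_width: 0.0314
grip_force: 0.0
```

```bash
cat > c.py <<'E'
import sys
from h import *
# circle targets: python3 c.py start_deg step_deg n  -> suggested tool shifts (fractions)
a,st,n=map(float,sys.argv[1:4]); th=np.radians(a+st*np.arange(n+1)); p=48/20*np.c_[np.cos(th),np.sin(th)]
d=np.diff(p,axis=0); 
for t,q in zip(np.degrees(th[1:]),d): print(round(t),round(-q[0],2),round(q[1],2))
E
python3 c.py 122 -12 30
python3 - <<'E'
from h import *
p=cams.get_image("scene"); cv2.imwrite("pics/s1.png",p["image"][:,:,::-1])
E
```

```text
110 -0.45 0.22
98 -0.49 0.12
86 -0.5 0.02
74 -0.49 -0.09
62 -0.47 -0.19
50 -0.42 -0.28
38 -0.35 -0.36
26 -0.27 -0.43
14 -0.17 -0.47
2 -0.07 -0.5
-10 0.03 -0.5
-22 0.14 -0.48
-34 0.24 -0.44
-46 0.32 -0.38
-58 0.4 -0.31
-70 0.45 -0.22
-82 0.49 -0.12
-94 0.5 -0.02
-106 0.49 0.09
-118 0.47 0.19
-130 0.42 0.28
-142 0.35 0.36
-154 0.27 0.43
-166 0.17 0.47
-178 0.07 0.5
-190 -0.03 0.5
-202 -0.14 0.48
-214 -0.24 0.44
-226 -0.32 0.38
-238 -0.4 0.31
```

Request:
move_arm(
  increments=[0,0,0,0,0,0,0,0,0,0,0,0,0,0,0,-0.45,0.22,0,0,0,-0.49,0.12,0,0,0,-0.5,0.02,0,0,0,0,0,0,0,0],
)

```text
time_s: 15.45
ee_pos: [0.5496, 0.2668, 0.1351]
tcp_rot: [0.002, 3.14, -0.0]
contact_force: [2.4, -1.5, 0.8]
gripper_width: 0.019
grip_force: 30.0
```

Request:
move_arm(
  increments=[-0.49,-0.09,0,0,0,-0.47,-0.19,0,0,0,-0.42,-0.28,0,0,0,-0.35,-0.36,0,0,0,-0.27,-0.43,0,0,0,0,0,0,0,0],
)

```text
time_s: 16.2
ee_pos: [0.5877, 0.2386, 0.135]
tcp_rot: [-0.003, -3.14, 0.002]
contact_force: [-4.2, -4.4, 6.2]
gripper_width: 0.0196
grip_force: 30.0
```

```bash
python3 -c "
from h import *
P=np.array([[.5192,.26],[.5496,.2668],get_state()['ee_pos'][:2]]);print(get_state()['ee_pos'])
from scipy.optimize import least_squares
q=least_squares(lambda q:np.hypot(*(P-q).T)-.048,[.545,.22]);print(q.x,q.fun,np.degrees(np.arctan2(*(P[-1]-q.x)[::-1])))"
```

```text
[0.58774386 0.23857305 0.13501249]
[0.54398835 0.21901284] [-1.00004451e-04  1.15518281e-04 -7.14459172e-05] 24.086280704492317
```

Request:
move_arm(
  increments=[-0.1,-0.23,0,0,0,-0.07,-0.24,0,0,0,0,0,0,0,0],
)

```text
time_s: 16.58
ee_pos: [0.5907, 0.2298, 0.135]
tcp_rot: [-0.003, -3.139, 0.001]
contact_force: [-6.4, -2.7, 6.6]
gripper_width: 0.0195
grip_force: 30.0
```

Request:
move_arm(
  increments=[-0.05,-0.25,0,0,0,-0.02,-0.25,0,0,0,0,0,0,0,0],
)

```text
time_s: 16.95
ee_pos: [0.5919, 0.2201, 0.135]
tcp_rot: [-0.003, -3.139, 0.0]
contact_force: [-8.0, -1.8, 5.7]
gripper_width: 0.0191
grip_force: 30.0
```

Request:
move_arm(
  increments=[0.03,-0.25,0,0,0,0.05,-0.25,0,0,0,0,0,0,0,0],
)

```text
time_s: 17.32
ee_pos: [0.591, 0.2104, 0.135]
tcp_rot: [-0.003, -3.141, -0.0]
contact_force: [-5.0, 0.3, 3.4]
gripper_width: 0.0194
grip_force: 30.0
```

Request:
move_arm(
  increments=[0.08,-0.26,0,0,0,0.1,-0.25,0,0,0,0,0,0,0,0],
)

```text
time_s: 17.7
ee_pos: [0.5881, 0.2009, 0.1351]
tcp_rot: [0.003, 3.14, 0.002]
contact_force: [-0.4, 4.6, -0.1]
gripper_width: 0.0195
grip_force: 30.0
```

Angle is -22°.

Request:
move_arm(
  increments=[0.11,-0.23,0,0,0,0.13,-0.22,0,0,0,0,0,0,0,0],
)

```text
time_s: 18.08
ee_pos: [0.5864, 0.1994, 0.1354]
tcp_rot: [0.005, 3.132, 0.021]
contact_force: [8.0, 40.5, -15.2]
gripper_width: 0.0197
grip_force: 29.9
```

Request:
move_arm(
  increments=[-0.11,0.2,0,0,0,0,0,0,0,0,0,0,0,0,0],
)

```text
time_s: 18.45
ee_pos: [0.5867, 0.2001, 0.1353]
tcp_rot: [0.003, 3.137, 0.011]
contact_force: [2.0, 23.2, -6.8]
gripper_width: 0.0195
grip_force: 29.9
```

```bash
python3 - <<'E'
from h import *
s=get_state();p=cams.get_image("scene"); cv2.imwrite("pics/s2.png",cv2.resize(p["image"][100:300,300:560,::-1],None,fx=3,fy=3))
E
```

```text
(no output)
```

View pics/s2.png

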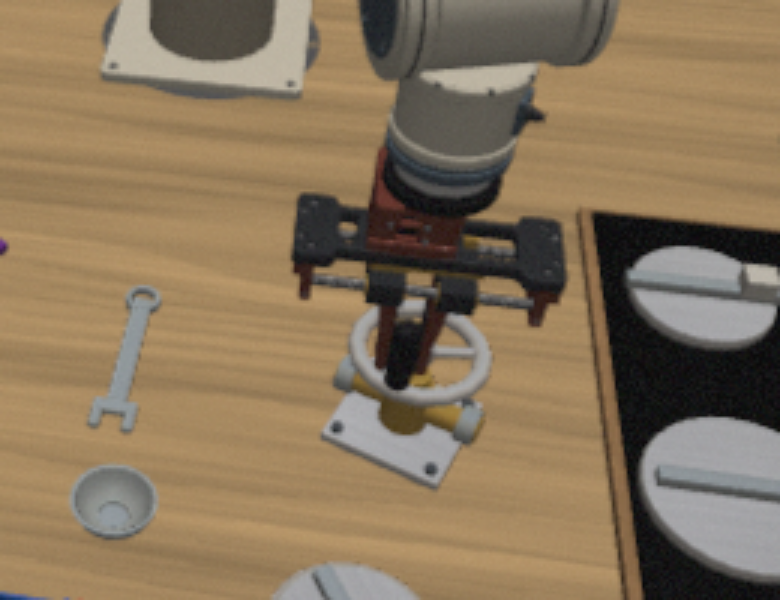

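The handle is gripped between the fingers at the stop, at about -24°, and nothing else is touched. Now I'll open it.

```bash
python3 c.py -24 15 24
```

```text
-9 -0.18 0.6
6 -0.02 0.63
21 0.15 0.61
36 0.3 0.55
51 0.43 0.45
66 0.53 0.33
81 0.6 0.18
96 0.63 0.02
111 0.61 -0.15
126 0.55 -0.3
141 0.45 -0.43
156 0.33 -0.53
171 0.18 -0.6
186 0.02 -0.63
201 -0.15 -0.61
216 -0.3 -0.55
231 -0.43 -0.45
246 -0.53 -0.33
261 -0.6 -0.18
276 -0.63 -0.02
291 -0.61 0.15
306 -0.55 0.3
321 -0.45 0.43
336 -0.33 0.53
```

Request:
move_arm(
  increments=[0,0.12,0,0,0,0,0,0,0,0],
)

```text
time_s: 18.75
ee_pos: [0.5867, 0.2004, 0.1353]
tcp_rot: [0.002, 3.137, 0.006]
contact_force: [1.9, 14.4, -4.5]
gripper_width: 0.0194
grip_force: 29.9
```

Request:
move_arm(
  increments=[-0.18,0.65,0,0,0,-0.02,0.65,0,0,0,0.15,0.61,0,0,0,0.3,0.55,0,0,0,0.43,0.45,0,0,0,0.53,0.33,0,0,0,0,0,0,0,0],
)

```text
time_s: 19.62
ee_pos: [0.5591, 0.2639, 0.1353]
tcp_rot: [-0.001, -3.14, -0.001]
contact_force: [-0.0, 4.8, 1.9]
gripper_width: 0.0195
grip_force: 30.0
```

Request:
move_arm(
  increments=[0.61,0.13,0,0,0,0.63,-0.03,0,0,0,0.59,-0.2,0,0,0,0.53,-0.34,0,0,0,0.43,-0.46,0,0,0,0.29,-0.55,0,0,0,0.13,-0.61,0,0,0,-0.03,-0.63,0,0,0,0,0,0,0,0],
)

```text
time_s: 20.75
ee_pos: [0.4959, 0.2077, 0.1352]
tcp_rot: [-0.003, -3.139, 0.002]
contact_force: [-3.0, -2.3, 7.2]
gripper_width: 0.0192
grip_force: 30.0
```

Request:
move_arm(
  increments=[-0.24,-0.59,0,0,0,-0.36,-0.51,0,0,0,-0.46,-0.41,0,0,0,-0.55,-0.28,0,0,0,-0.61,-0.13,0,0,0,-0.62,0.04,0,0,0,-0.59,0.2,0,0,0,-0.52,0.34,0,0,0,-0.41,0.46,0,0,0,0,0,0,0,0],
)

```text
time_s: 22.0
ee_pos: [0.5829, 0.1927, 0.1351]
tcp_rot: [-0.002, -3.138, -0.002]
contact_force: [-6.7, 6.1, 9.1]
gripper_width: 0.0193
grip_force: 30.0
```

Request:
move_arm(
  increments=[-0.25,0.55,0,0,0,-0.13,0.62,0,0,0,0.04,0.63,0,0,0,0.2,0.6,0,0,0,0.35,0.53,0,0,0,0.46,0.42,0,0,0,0.56,0.28,0,0,0,0,0,0,0,0],
)

```text
time_s: 23.0
ee_pos: [0.5585, 0.2643, 0.1352]
tcp_rot: [-0.001, -3.14, 0.0]
contact_force: [-1.7, 0.0, 6.6]
gripper_width: 0.0193
grip_force: 30.0
```

Angle is 72°, second turn. I'll repeat the same arcs.

Request:
move_arm(
  increments=[0.61,0.13,0,0,0,0.63,-0.03,0,0,0,0.59,-0.2,0,0,0,0.53,-0.34,0,0,0,0.43,-0.46,0,0,0,0.29,-0.55,0,0,0,0.13,-0.61,0,0,0,-0.03,-0.63,0,0,0,0,0,0,0,0],
)

```text
time_s: 24.12
ee_pos: [0.4955, 0.2086, 0.1352]
tcp_rot: [-0.003, -3.141, 0.002]
contact_force: [0.2, -2.2, 7.8]
gripper_width: 0.0194
grip_force: 30.0
```

Request:
move_arm(
  increments=[-0.24,-0.59,0,0,0,-0.36,-0.51,0,0,0,-0.46,-0.41,0,0,0,-0.55,-0.28,0,0,0,-0.61,-0.13,0,0,0,-0.62,0.04,0,0,0,-0.59,0.2,0,0,0,-0.52,0.34,0,0,0,0,0,0,0,0],
)

```text
time_s: 25.25
ee_pos: [0.5749, 0.1836, 0.1352]
tcp_rot: [-0.002, -3.141, -0.001]
contact_force: [-0.8, 2.9, 6.6]
gripper_width: 0.0197
grip_force: 30.0
```

Request:
move_arm(
  increments=[-0.39,0.37,0,0,0,-0.27,0.44,0,0,0,0,0,0,0,0,0,0,0,0,0],
)

```text
time_s: 25.75
ee_pos: [0.5866, 0.1997, 0.1351]
tcp_rot: [-0.002, -3.138, -0.0]
contact_force: [-4.0, 4.5, 9.1]
gripper_width: 0.0193
grip_force: 30.0
```

```bash
python3 - <<'E'
from h import *
s=get_state();print(s["ee_pos"],s["contact_force"],s["grip_force"],np.degrees(np.arctan2(s["ee_pos"][1]-.219,s["ee_pos"][0]-.544)))
p=cams.get_image("scene"); cv2.imwrite("pics/s3.png",cv2.resize(p["image"][100:300,300:560,::-1],None,fx=3,fy=3))
p=cams.get_image("scene");P,C=cloud(p)
Q=P[near(P,[.549,-.1877],.03,.06,.12)];print("plunger z",np.percentile(Q[:,2],[50,90]))
for f in("s2","s3"):pass
E
```

```text
[0.58656216 0.19969113 0.1351151 ] [-4.02003918  4.45378169  9.09558704] 29.989658021950163 -24.40203384514289
plunger z [0.09130658 0.09397206]
```

View pics/s3.png

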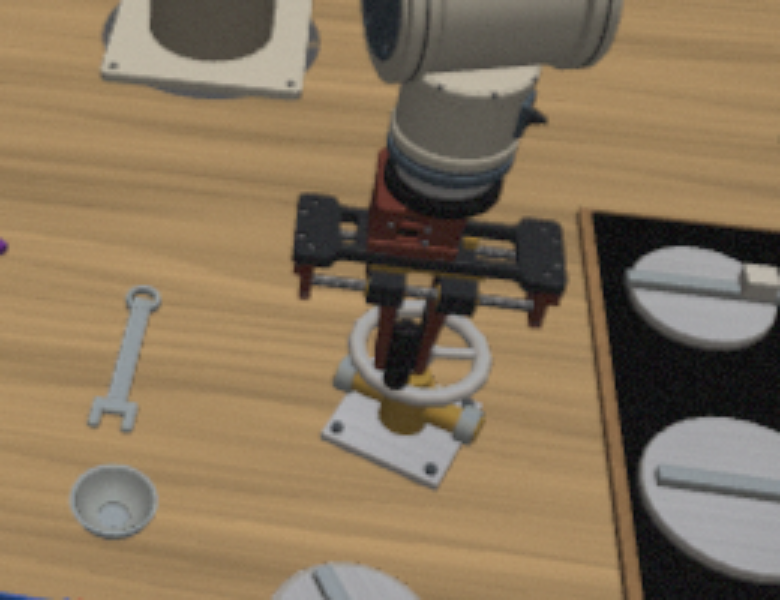

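The wheel looks the same as at the stop (spoke at (455,350), handle foot at (400,380)), now two turns on. The handle is gripped, the plunger is up and the loose parts in view haven't moved.

```bash
python3 -c "
from h import *
print(np.abs(get_state()['qvel']).max(), close_job())"
```

```text
the job is handed in; nothing more can be done
0.001296540704066229 None
```

I vented the plunger, closed the valve to its stop, backed it off two turns and handed the job in still gripping the crank handle with 30 N; by arm position the handle is within 1° of where it met the stop, but I got no verdict back.

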